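# Set the length stop of a tube-cutting jig to the sample tube

### The job

Set the length stop of the tube-cutting jig to the glass sample tube in its clamp: slacken the T-handled set screw on the stop collar, slide the collar along the rod until its rubber buffer bears lightly on the end of the tube, and screw it down tight there so that the buffer still touches the glass. Do not drag the collar along the rod while its screw is tight, press on the glass and its clamp with no more than 10 N, and do not disturb the other things on the bench.

Things in the scene. Friction and masses are not known exactly. Their poses are not given: they have to be found in the camera images.
- jig: Tube-cutting jig fixed to the bench: aluminium base plate 170 x 420 x 12 mm, long side along its y. Origin: middle of the plate's underside, z up. Its rod and the tube lie along y, 60 mm above the bench, at x = -35 and +35 mm. Nothing on it rises above 85 mm but the T handle, the clamp's knob (101 mm) and a parked scoring arm (127 mm high, at x = 80, y = 75 mm).
- rod_mid (a point): Middle of the steel guide rod's axis (16 mm diameter, along this frame's y, a narrow keyway along its top), at jig (-35, 0, 60) mm. The rod is held, with a hair's play, in grey blocks, 85 mm high, at y = -185 and +185 mm. The plain lock ring near its +y end has no part in the job.
- collar (a joint): Place of the stop collar on the rod, m: 0 to 0.17, growing towards the tube (jig +y). A steel ring, 45 mm across, 26 mm long, that cannot turn; its middle is at jig (-35, -135 + 1000 q, 60) mm. With the screw free it drags with about 2 N and stays where it is left. While the screw is being turned in, a push or side load on the handle can shift it 1 or 2 mm; once tight it holds 20 N or more.
- setscrew (a joint): Angle of the set screw, rad, about the upright axis through the collar's middle; it grows as it is unscrewed, counter-clockwise from above. Found tight at -0.8 to -0.7: breaking it loose takes about 0.3 Nm. From 0 to 0.9 (its outer stop) it is free and takes 0.1 Nm; below -0.1 it bites, 0.15 to 0.3 Nm; below -0.5 it is tight and stays so when let go gently. Inner stop -0.95.
- screw_grip (a point): Middle of the T handle of the set screw, 107 mm above the bench: a dark steel bar 50 mm long, 10 mm thick, 18 mm high (98 to 116 mm above the bench), its length along this frame's x, z up. At screw angle a the bar points a - 0.3 rad from the jig's x axis. Free all round at that height; held by this handle, the collar can also be slid along the rod.
- buffer: Black rubber buffer, 18 mm across, in a cup on the collar's arm, on the tube's axis. Origin level with the collar's middle, 70 mm from the rod along jig +x; its face, which meets the tube, lies 16 mm from there along jig +y. It is springy: 2.5 N per mm of push, at its end after 5 mm.
- tube_clamp: Grey clamp, 56 x 50 mm, 89 mm high with its black star knob, that holds the sample tube; leave it shut. Origin on the base plate under its middle, at jig (35, 110, 12) mm. It carries the clear glass tube, 24 mm across, which reaches out of it along jig -y over a roller rest and does not shift under the forces allowed here.
- clamp_face (a point): Where the tube's axis leaves the clamp, at jig (35, 85, 60) mm. The tube's free end lies 55 to 115 mm from here along jig -y (jig y between -30 and +30 mm). Its exact place is not measured: find it by feel with the buffer, or by eye.
- cork: Bystander: cork stopper, 22 mm across, 26 mm high, standing on the jig's plate. Origin under its middle.
- hexkey: Bystander: small hex key, 70 mm long, lying on the jig's plate. Origin near its middle.
- caliper: Bystander: steel caliper, 190 mm long, on the bench on the robot's side of the jig. Origin near its middle.
- paddle: Bystander: graphite paddle with a wooden handle, 240 mm long, on the bench beyond the jig. Origin at the blade's neck.

How it is judged:
By the outcome, as a careful person would: the job done as asked, in the order asked, and still so for the second after the job is handed in, with the robot touching nothing.
It also fails if it takes over 67 s, if anything falls off the work surface, if the arm or the gripper's body presses on something with over 40 N, if the wrist force passes 120 N, or if a joint passes its speed limit or range.

### The arm

A 6-joint arm with a two-finger parallel gripper is mounted at the origin on the work surface. World frame = base frame: x ahead of the robot, y to its left, z up, the work surface at z = 0. Lengths are in m, angles in rad, forces in N, time in s.
With the tool pointing down it reaches from about 0.25 to 0.8 m from the base axis. Payload 8.5 kg.
Tool frame: the origin (TCP) lies at the very end of the fingers, on their centre line; the grasp point (between the pads) lies 19 mm behind it; y points along the fingers, x is the direction in which the jaws open and shut, and the axes are right-handed (so a half turn about y gives the same grasp; the last joint's range is limited). The gripper opens to 85 mm and grips with 20 to 120 N. Pads are 22 mm wide; open, the fingers measure 114 mm over their backs; the gripper's body (76 mm by 85 mm) begins 54 mm behind the grasp point. The pads swing forward as they close: fully open they stand 13 mm farther back than shut.
Start: joints at [-1.164, 0.238, -0.013, 1.319, 0, 1.571], TCP at [0.208, -0.482, 0.231] pointing down, gripper open.
Joint ranges: [-2.66, 2.66], [-1.03, 1.9], [-1.14, 1.46], [-1.82, 2.27], [-1.45, 1.34], [-3.14, 3.14]. Speed limits (rad/s): [2.22, 2.22, 2.79, 3.14, 3.14, 3.14].

### API

Orientations are given as a 3x3 rotation matrix whose columns are the frame's x, y, z axes.
In Python, from plant import robot, cams gives the robot as it stands.
- The arm moves only by the tool play_rows, never from a script. Its argument "plan" is a list of rows, each a list of 7 numbers: the turn, a rotation vector about the tool's x, y, z in rad, then the shift along the tool's x, y, z in m, then the opening, from -1 (shut) to 1 (fully open). In form: [[ax, ay, az, tx, ty, tz, hand], ...]. A call has 1 to 10 rows; each row shifts and turns the pose as measured when the row begins, along the tool's axes as they then stand; what a row does not reach is not made up. A row lasts 1/12 s, in which the tool goes at most 41.7 mm and 7.16 degrees, less where a joint would pass 70% of its speed; a pose out of reach is approached as far as the arm can. A call with a gripper value outside its range is refused whole. The fingers move at their own pace and stop on an object; the grip force is fixed at half the most. Time passes only in rows, so rows that do not move let the fingers close. It gives the time, the measured TCP pose, the force and the opening at its end, in the units of the state.
- robot.get_obs(): the state, without advancing time (a new reading comes with each control period).
- cams.camera(name): name is "scene" or "top" or "wrist"; returns (picture, depth): 400x640x3 uint8, red, green, blue; 400x640 float32, m along the optical axis (not along the pixel's ray), 0 where there is no reading.
- cams.get_calibration(name): a dict with "fx", "fy", "cx", "cy" (pixels), "distortion" ([k1, k2, p1, p2, k3] as OpenCV has them; the pictures are not rectified), "xyz" and "rotation" of the camera in the world. Camera axes: x right, y down, z forward; pixel columns grow to the right and rows downward; lengths in m; the calibration is good to about 2 mm. A picture is of the moment at which its call begins: read the wrist's pose just before it. get_calibration takes no time and is no camera call; for the wrist camera it gives the pose at the moment of the call.
- robot.sign_off(): hands the job in, once; it reports no verdict.
The state is a dict: "time_s": time; "joints": joint angles; "joint_vel": joint speeds; "joint_efforts": joint torques, N m; "tool_pos": TCP position; "orientation": TCP orientation; "force": force on the tool from outside, world axes, zero at the start; "wrist_torque": the same for the moment, N m; "grip_width": finger opening in m.
Only numpy, scipy, OpenCV 4.12 (cv2) and the standard library are available. Lean on these libraries where they do the work, as an engineer would, in place of code of your own. Each camera call takes 0.05 s, during which the arm holds its last target.

## Working session

There is one attempt and no reset: what is moved stays moved. The work goes in short steps, Python scripts to look and compute and a tool call to move; the robot and the scene stay as the last step left them, time stands still between calls to the robot, and variables do not carry over. Pictures are saved under pics/ and viewed, and the job is handed in when it is done.

Besides the shell and the picture viewer there is one more tool, called after "Call:" as a command line: name --pt "numbers of a row" for each row, then --argument value for the rest. play_rows: Moves the arm, as the interface text tells. Its arguments: {"type":"object","properties":{"plan":{"type":"array","items":{"type":"array","items":{"type":"number"}}}},"required":["plan"]}

```bash
ls; mkdir -p pics; python3 - <<'E'
from plant import robot,cams
import cv2,numpy as np
o=robot.get_obs();print({k:np.round(v,3).tolist() for k,v in o.items()})
for n in ["scene","top","wrist"]:
    p,d=cams.camera(n);cv2.imwrite(f"pics/{n}0.png",p[:,:,::-1]);np.save(f"pics/{n}0d.npy",d)
    c=cams.get_calibration(n);print(n,{k:np.round(v,4).tolist() for k,v in c.items()})
E
```

```text
pics
{'time_s': 0.0, 'joints': [-1.164, 0.239, -0.014, 1.319, -0.0, 1.571], 'joint_vel': [-0.0, 0.0, -0.001, -0.001, 0.0, 0.001], 'joint_efforts': [-0.001, -53.877, 34.644, 0.018, 0.0, 0.0], 'tool_pos': [0.208, -0.482, 0.231], 'orientation': [[0.396, -0.001, 0.918], [-0.918, 0.001, 0.396], [-0.001, -1.0, -0.0]], 'force': [0.647, 0.226, -0.176], 'wrist_torque': [-0.007, 0.002, 0.038], 'grip_width': 0.085}
scene {'fx': 471.9429, 'fy': 471.9429, 'cx': 316.9289, 'cy': 203.854, 'distortion': [-0.055, 0.0, 0.0, 0.0, 0.0], 'xyz': [0.9007, 0.1752, 0.6449], 'rotation': [[-0.426, 0.7481, -0.5088], [0.9047, 0.3592, -0.2293], [0.0112, -0.558, -0.8298]]}
top {'fx': 365.349, 'fy': 365.349, 'cx': 316.7781, 'cy': 199.1818, 'distortion': [-0.005, 0.0, 0.0, 0.0, 0.0], 'xyz': [0.4554, -0.0005, 0.7507], 'rotation': [[-0.0135, -0.9848, 0.173], [-0.9998, 0.0111, -0.0149], [0.0128, -0.1732, -0.9848]]}
wrist {'fx': 328.529, 'fy': 328.529, 'cx': 320.1087, 'cy': 199.0586, 'distortion': [-0.0562, 0.0, 0.0, 0.0, 0.0], 'xyz': [0.2716, -0.4554, 0.3736], 'rotation': [[0.3958, -0.8834, -0.251], [-0.9184, -0.3809, -0.1074], [-0.0007, 0.273, -0.962]]}
```

View pics/scene0.png

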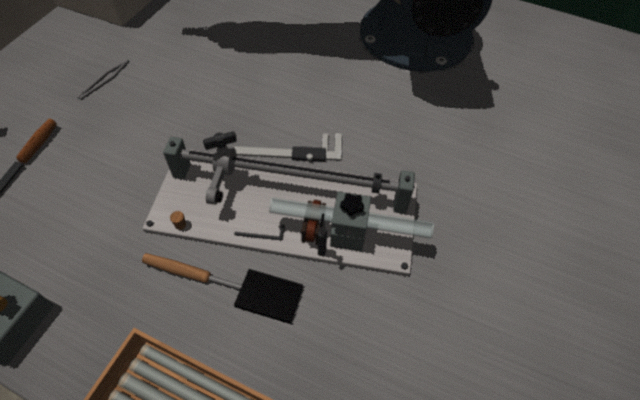

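View pics/top0.png

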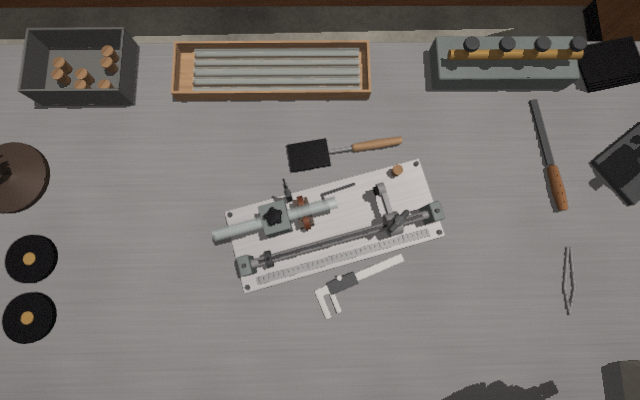

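View pics/wrist0.png

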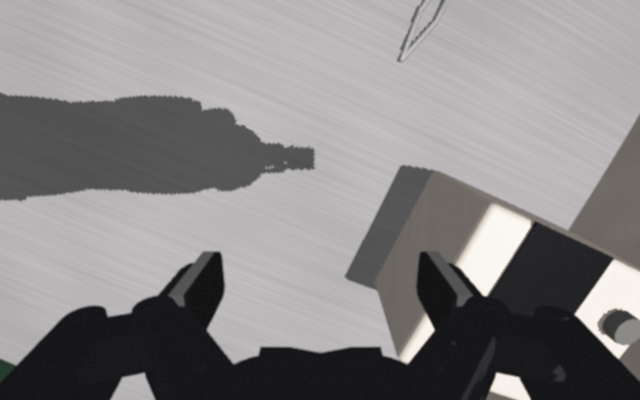

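```bash
cat > h.py <<'E'
import cv2,numpy as np
from plant import robot,cams
def pix2ray(c,u,v):
    K=np.array([[c['fx'],0,c['cx']],[0,c['fy'],c['cy']],[0,0,1]])
    p=cv2.undistortPoints(np.array([[[u,v]]],float),K,np.array(c['distortion'],float))[0,0]
    return np.array(c['rotation'])@np.array([p[0],p[1],1.])
def atz(c,u,v,z):
    r=pix2ray(c,u,v);o=np.array(c['xyz']);return o+r*(z-o[2])/r[2]
def proj(c,P):
    K=np.array([[c['fx'],0,c['cx']],[0,c['fy'],c['cy']],[0,0,1]])
    R=np.array(c['rotation']).T
    q=(R@(np.atleast_2d(P)-np.array(c['xyz'])).T).T
    return cv2.projectPoints(q,np.zeros(3),np.zeros(3),K,np.array(c['distortion'],float))[0][:,0]
E
python3 - <<'E'
import cv2
p=cv2.imread('pics/top0.png')[150:300,205:455]
cv2.imwrite('pics/top0c.png',cv2.resize(p,None,fx=3.2,fy=3.2,interpolation=cv2.INTER_CUBIC))
p=cv2.imread('pics/scene0.png')[115:275,135:425]
cv2.imwrite('pics/scene0c.png',cv2.resize(p,None,fx=2.7,fy=2.7,interpolation=cv2.INTER_CUBIC))
E
```

```text
(no output)
```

View pics/top0c.png

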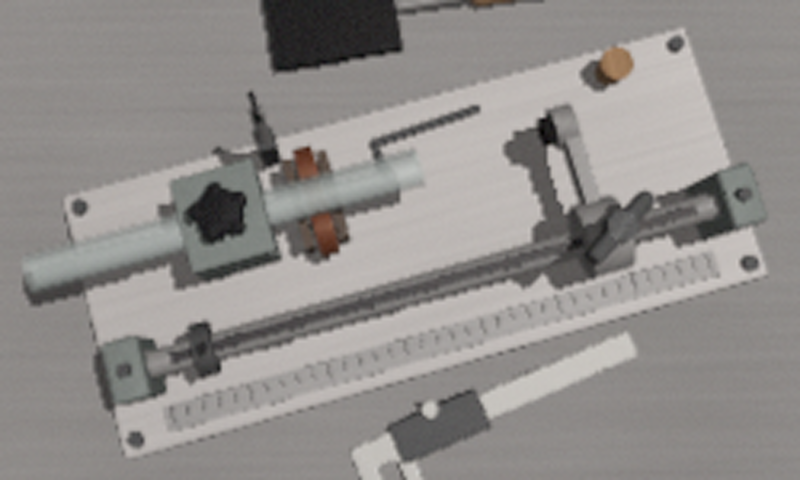

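View pics/scene0c.png

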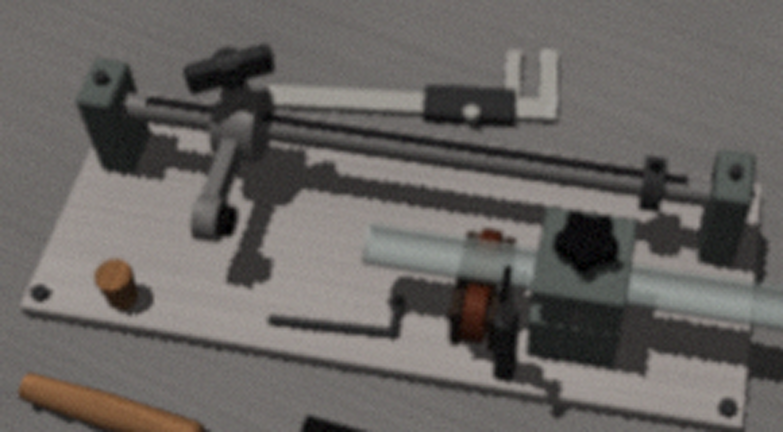

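```bash
cat > fit.py <<'E'
from h import *
from scipy.optimize import least_squares
ct,cs=cams.get_calibration('top'),cams.get_calibration('scene')
T=lambda x,y:((x+.5)/3.2-.5+205,(y+.5)/3.2-.5+150)
S=lambda x,y:((x+.5)/2.7-.5+135,(y+.5)/2.7-.5+115)
obs=[(ct,T(66,199),(85,210,12)),(ct,T(686,28),(85,-210,12)),(ct,T(766,270),(-85,-210,12)),(ct,T(128,457),(-85,210,12)),
(ct,T(743,194),(-35,-185,85)),(ct,T(124,370),(-35,185,85)),
(cs,S(22,308),(85,-210,12)),(cs,S(745,428),(85,210,12)),(cs,S(101,77),(-35,-185,85)),(cs,S(735,172),(-35,185,85))]
def J2W(p,j):
    j=np.atleast_2d(j)/1000.;c,s=np.cos(p[2]),np.sin(p[2])
    return np.c_[p[0]+c*j[:,0]-s*j[:,1],p[1]+s*j[:,0]+c*j[:,1],j[:,2]]
def res(p):
    return np.concatenate([(proj(c,J2W(p,j))[0]-uv) for c,uv,j in obs])
if __name__=='__main__':
    f=least_squares(res,[.45,0,.2],loss='soft_l1');p=f.x;print(p);print(res(p).round(1).reshape(-1,2).tolist())
    def w2j(P):
        c,s=np.cos(p[2]),np.sin(p[2]);d=P[:2]-p[:2];return np.round(1000*np.array([c*d[0]+s*d[1],-s*d[0]+c*d[1]]),1)
    print('handle top',w2j(atz(ct,*T(619,228),.110)),'scene',w2j(atz(cs,*S(229,66),.110)))
    a=w2j(atz(ct,*T(592,258),.110));b=w2j(atz(ct,*T(648,197),.110));print('bar',a,b,np.arctan2(*(a-b)[::-1]))
    print('tube end top',w2j(atz(ct,*T(418,170),.060)),'scene',w2j(atz(cs,*S(366,245),.06)))
    print('buffer top',w2j(atz(ct,*T(545,128),.060)),'scene',w2j(atz(cs,*S(230,220),.06)))
    np.save('jig.npy',p)
E
python3 fit.py
```

```text
[ 0.53655331 -0.04672532  0.26308748]
[[-1.6, -1.4], [-0.3, -1.6], [1.3, 0.7], [-0.9, 0.6], [1.1, -1.0], [-0.3, -0.5], [-1.1, -0.4], [0.3, -0.2], [-0.2, -0.7], [1.3, -1.4]]
handle top [ -36.6 -100.6] scene [ -34.5 -102.8]
bar [-48.3 -81.2] [ -24.5 -121.5] 2.1042536823190177
tube end top [31.8 -8.2] scene [ 36.5 -11.1]
buffer top [ 35.6 -89.3] scene [ 34.1 -89.8]
```

```bash
cat >> h.py <<'E'
def state(verbose=True):
    o=robot.get_obs();R=np.array(o['orientation']);p=np.load('jig.npy')
    c,s=np.cos(p[2]),np.sin(p[2]);d=np.array(o['tool_pos'])[:2]-p[:2]
    j=1000*np.array([c*d[0]+s*d[1],-s*d[0]+c*d[1]]);F=np.array(o['force'])
    print('t',round(o['time_s'],2),'pos',np.round(o['tool_pos'],4),'jig',j.round(1),'yaw',round(float(np.arctan2(R[1,0],R[0,0])),3),'q6',round(o['joints'][5],3),
     'Fjig',np.round([c*F[0]+s*F[1],-s*F[0]+c*F[1],F[2]],2),'M',np.round(o['wrist_torque'],2),'w',round(o['grip_width'],4),'ydown',R[:,1].round(3))
    return o,R,p
def go(jx,jy,z,yaw):
    o,R,p=state();c,s=np.cos(p[2]),np.sin(p[2])
    W=np.array([p[0]+(c*jx-s*jy)/1000,p[1]+(s*jx+c*jy)/1000,z])
    print('world target',W.round(4),'shift tool',(R.T@(W-np.array(o['tool_pos']))).round(4))
    Rt=np.c_[[np.cos(yaw),np.sin(yaw),0],[0,0,-1],[-np.sin(yaw),np.cos(yaw),0]]
    print('rotvec',cv2.Rodrigues(R.T@Rt)[0].ravel().round(4))
E
python3 - <<'E'
from h import *
go(-35.5,-101.5,.2,.797);go(-35.5,-101.5,.2,-2.345)
E
```

```text
t 0.15 pos [ 0.2076 -0.4819  0.2308] jig [-430.8 -334.6] yaw -1.164 q6 1.571 Fjig [ 0.91  0.16 -0.85] M [ 0.03  0.   -0.02] w 0.0855 ydown [-0.     0.001 -1.   ]
world target [ 0.5287 -0.154   0.2   ] shift tool [-0.174   0.031   0.4246]
rotvec [-1.200e-03 -1.961e+00 -8.000e-04]
t 0.15 pos [ 0.2076 -0.4819  0.2308] jig [-430.8 -334.6] yaw -1.164 q6 1.571 Fjig [ 0.91  0.16 -0.85] M [ 0.03  0.   -0.02] w 0.0855 ydown [-0.     0.001 -1.   ]
world target [ 0.5287 -0.154   0.2   ] shift tool [-0.174   0.031   0.4246]
rotvec [ 7.000e-04  1.181e+00 -1.000e-03]
```

Call:
play_rows --pt "0 0 0 -0.0145 0 0.0354 1" --pt "0 0 0 -0.0145 0 0.0354 1" --pt "0 0 0 -0.0145 0 0.0354 1" --pt "0 0 0 -0.0145 0 0.0354 1" --pt "0 0 0 -0.0145 0 0.0354 1" --pt "0 0 0 -0.0145 0 0.0354 1" --pt "0 0 0 -0.0145 0 0.0354 1" --pt "0 0 0 -0.0145 0 0.0354 1" --pt "0 0 0 -0.0145 0 0.0354 1" --pt "0 -0.12 0 0 0 0 1"

```text
time_s: 0.98
tool_pos: [0.457, -0.2273, 0.2278]
orientation: [[0.489, -0.002, 0.872], [-0.872, 0.003, 0.489], [-0.003, -1.0, -0.0]]
force: [0.1, 0.0, -0.2]
grip_width: 0.0855
```

```bash
python3 - <<'E'
from h import *
go(-35.5,-101.5,.2,.797)
E
```

```text
t 0.98 pos [ 0.457  -0.2273  0.2278] jig [-123.8 -153.7] yaw -1.06 q6 2.168 Fjig [ 0.06  0.02 -0.18] M [0.   0.05 0.04] w 0.0855 ydown [-0.002  0.003 -1.   ]
world target [ 0.5287 -0.154   0.2   ] shift tool [-0.0289  0.0279  0.0984]
rotvec [-0.0029 -1.8569 -0.0028]
```

Call:
play_rows --pt "0 0 0 -0.0095 0 0.033 1" --pt "0 0 0 -0.0095 0 0.033 1" --pt "0 -0.12 0 0 0 0 1" --pt "0 -0.12 0 0 0 0 1" --pt "0 -0.12 0 0 0 0 1" --pt "0 -0.12 0 0 0 0 1" --pt "0 -0.12 0 0 0 0 1" --pt "0 -0.12 0 0 0 0 1" --pt "0 -0.12 0 0 0 0 1" --pt "0 -0.12 0 0 0 0 1"

```text
time_s: 1.82
tool_pos: [0.5088, -0.1703, 0.2242]
orientation: [[0.999, -0.008, 0.052], [-0.052, 0.005, 0.999], [-0.008, -1.0, 0.004]]
force: [0.2, -0.1, 1.1]
grip_width: 0.0857
```

Call:
play_rows --pt "0 -0.12 0 0 0 0 1" --pt "0 -0.12 0 0 0 0 1" --pt "0 -0.12 0 0 0 0 1" --pt "0 -0.12 0 0 0 0 1" --pt "0 -0.12 0 0 0 0 1" --pt "0 -0.12 0 0 0 0 1" --pt "0 -0.12 0 0 0 0 1" --pt "0 0 0 0 0 0 1"

```text
time_s: 2.48
tool_pos: [0.5075, -0.1698, 0.2219]
orientation: [[0.676, -0.013, -0.737], [0.737, 0.006, 0.676], [-0.004, -1.0, 0.014]]
force: [-0.3, -0.5, 1.8]
grip_width: 0.0854
```

```bash
python3 - <<'E'
from h import *
go(-35.5,-101.5,.2,.797)
c=cams.get_calibration('wrist');p,d=cams.camera('wrist');cv2.imwrite('pics/w1.png',p[:,:,::-1])
import pickle;pickle.dump(c,open('w1.pkl','wb'))
E
```

```text
t 2.48 pos [ 0.5075 -0.1698  0.2219] jig [ -60.1 -111.3] yaw 0.829 q6 0.418 Fjig [-0.46 -0.4   1.76] M [-0.04  0.01 -0.03] w 0.0854 ydown [-0.013  0.006 -1.   ]
world target [ 0.5287 -0.154   0.2   ] shift tool [ 0.0261  0.0217 -0.0052]
rotvec [-0.0137  0.0317 -0.0041]
```

View pics/w1.png

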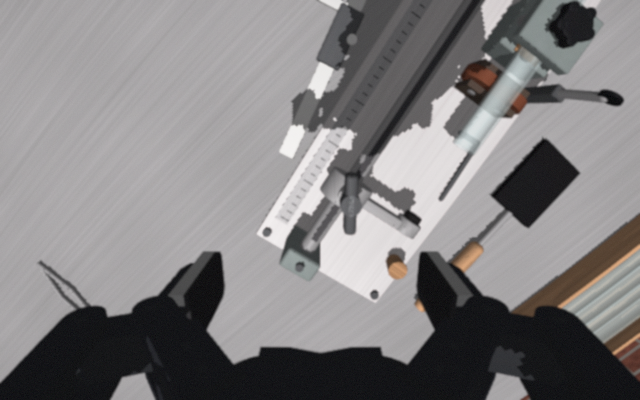

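```bash
python3 - <<'E'
import cv2
p=cv2.imread('pics/w1.png')[90:310,250:550]
cv2.imwrite('pics/w1c.png',cv2.resize(p,None,fx=2.6,fy=2.6,interpolation=cv2.INTER_CUBIC))
E
```

```text
(no output)
```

View pics/w1c.png

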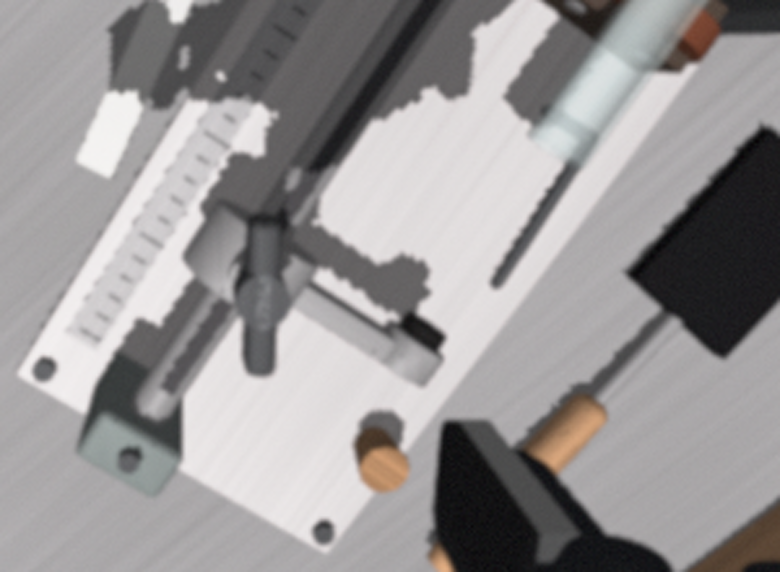

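```bash
cat > fit2.py <<'E'
from fit import *
import pickle
cw=pickle.load(open('w1.pkl','rb'))
Wp=lambda x,y:((x+.5)/2.6-.5+250,(y+.5)/2.6-.5+90)
for x in [(cw,Wp(18,376),(-85,-210,12)),(cw,Wp(327,551),(85,-210,12)),(cw,Wp(130,459),(-35,-185,85))]: obs.append(x)
f=least_squares(res,[.53,-.04,.26],loss='soft_l1');p=f.x;print(p);print(res(p).round(1).reshape(-1,2).tolist())
def w2j(P):
    c,s=np.cos(p[2]),np.sin(p[2]);d=P[:2]-p[:2];return np.round(1000*np.array([c*d[0]+s*d[1],-s*d[0]+c*d[1]]),1)
np.save('jig.npy',p)
a,b=atz(cw,*Wp(267,218),.116),atz(cw,*Wp(259,372),.116)
print(w2j(a),w2j(b),w2j((a+b)/2),'bar yaw',np.arctan2(*(a-b)[1::-1]),np.linalg.norm(a-b))
print('centre',w2j(atz(cw,*Wp(263,295),.116)),'top',w2j(atz(ct,*T(619,228),.116)),'scene',w2j(atz(cs,*S(229,62),.116)))
print('tube',w2j(atz(cw,*Wp(555,152),.060)),'buf',w2j(atz(cw,*Wp(426,328),.069)))
E
python3 fit2.py
```

```text
[ 0.53590385 -0.04704069  0.2606601 ]
[[-1.4, -1.3], [0.0, -1.1], [1.5, 1.3], [-0.9, 0.8], [1.3, -0.4], [-0.2, -0.4], [-1.0, -1.1], [0.1, -0.3], [-0.0, -1.3], [1.3, -1.5], [-0.6, -1.4], [1.3, 1.3], [0.8, 0.6]]
[-49.4 -81.8] [ -24.2 -123.5] [ -36.8 -102.6] bar yaw 2.3741199660264636 0.0486720315638553
centre [ -37.1 -102.1] top [-35.9 -99. ] scene [ -31.4 -101.1]
tube [ 34.6 -11.7] buf [ 31.1 -89.2]
```

```bash
python3 - <<'E'
from h import *
go(-36,-102,.12,.803)
E
```

```text
t 2.53 pos [ 0.5075 -0.1698  0.2219] jig [ -59.1 -111.3] yaw 0.822 q6 0.425 Fjig [ 0.42 -0.64  0.21] M [-0.    0.01  0.03] w 0.086 ydown [-0.013  0.006 -1.   ]
world target [ 0.5274 -0.1549  0.12  ] shift tool [ 0.0249  0.1017 -0.0058]
rotvec [-0.0138  0.0188 -0.0041]
```

Call:
play_rows --pt "-0.0138 0.019 -0.004 0.025 0 -0.006 1" --pt "0 0 0 0 0.034 0 1" --pt "0 0 0 0 0.034 0 1" --pt "0 0 0 0 0.03 0 1" --pt "0 0 0 0 0 0 1"

```text
time_s: 2.95
tool_pos: [0.5318, -0.1558, 0.1226]
orientation: [[0.713, 0.006, -0.701], [0.701, -0.002, 0.713], [0.003, -1.0, -0.006]]
force: [-1.5, -0.3, 0.1]
grip_width: 0.0858
```

```bash
python3 - <<'E'
from h import *
go(-36,-102,.091,.803)
c=cams.get_calibration('wrist');p,d=cams.camera('wrist');cv2.imwrite('pics/w2.png',p[:,:,::-1])
import pickle;pickle.dump(c,open('w2.pkl','wb'))
E
```

```text
t 2.95 pos [ 0.5318 -0.1558  0.1226] jig [ -32. -104.] yaw 0.777 q6 0.509 Fjig [-1.51  0.05  0.09] M [-0.01  0.05 -0.04] w 0.0858 ydown [ 0.006 -0.002 -1.   ]
world target [ 0.5274 -0.1549  0.091 ] shift tool [-0.0026  0.0315  0.0039]
rotvec [ 0.0061 -0.0264  0.0029]
```

View pics/w2.png

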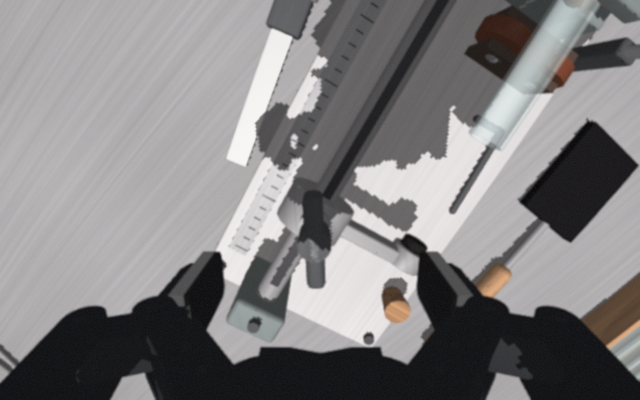

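```bash
python3 - <<'E'
import cv2
p=cv2.imread('pics/w2.png')[170:310,215:435]
cv2.imwrite('pics/w2c.png',cv2.resize(p,None,fx=3.6,fy=3.6,interpolation=cv2.INTER_CUBIC))
E
```

```text
(no output)
```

View pics/w2c.png

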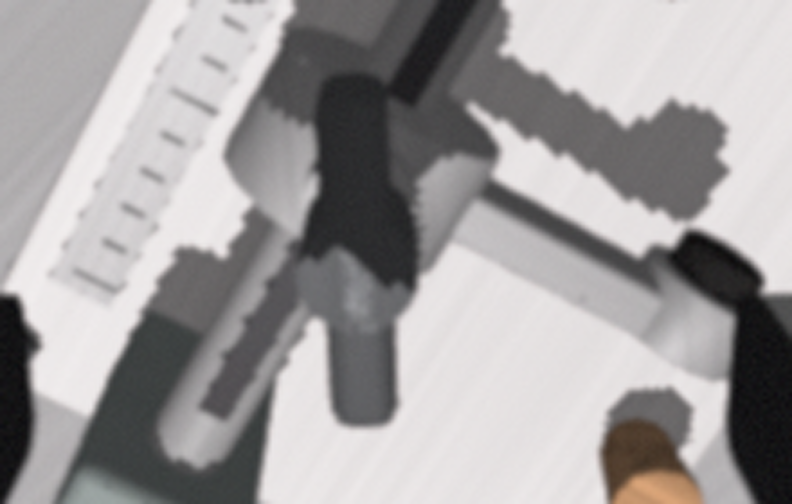

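```bash
python3 - <<'E'
from h import *
import pickle
c=pickle.load(open('w2.pkl','rb'))
f=lambda x,y:((x+.5)/3.6-.5+215,(y+.5)/3.6-.5+170)
p=np.load('jig.npy')
def w2j(P):
    c,s=np.cos(p[2]),np.sin(p[2]);d=P[:2]-p[:2];return np.round(1000*np.array([c*d[0]+s*d[1],-s*d[0]+c*d[1]]),1)
a,b=atz(c,*f(353,76),.116),atz(c,*f(363,422),.112)
print(a,b,w2j(a),w2j(b),w2j((a+b)/2),np.arctan2(*(a-b)[1::-1])-np.pi/2,np.linalg.norm(a-b))
j=w2j((a+b)/2)
go(j[0],j[1],.091,.803)
E
```

```text
[ 0.50799487 -0.13696132  0.116     ] [ 0.54623632 -0.17439299  0.112     ] [-50.1 -79.7] [ -22.8 -125.7] [ -36.5 -102.7] 0.7960989692190141 0.05366132985879947
t 3.0 pos [ 0.5328 -0.1561  0.1252] jig [ -31.1 -104.6] yaw 0.777 q6 0.509 Fjig [0.02 0.36 1.11] M [-0.01  0.03 -0.05] w 0.0852 ydown [ 0.009 -0.003 -1.   ]
world target [ 0.5271 -0.1557  0.091 ] shift tool [-0.0039  0.0342  0.0046]
rotvec [ 0.0082 -0.0261  0.0041]
```

Call:
play_rows --pt "0.008 -0.024 0.004 -0.004 0.001 0.0045 1" --pt "0 0 0 0 0.017 0 1" --pt "0 0 0 0 0.014 0 1" --pt "0 0 0 0 0 0 1"

```text
time_s: 3.33
tool_pos: [0.529, -0.1569, 0.0995]
orientation: [[0.698, 0.006, -0.716], [0.716, -0.002, 0.698], [0.003, -1.0, -0.005]]
force: [-1.0, 0.3, -0.2]
grip_width: 0.0858
```

```bash
python3 - <<'E'
from h import *
go(-36,-102.3,.091,.800)
E
```

```text
t 3.33 pos [ 0.529  -0.1569  0.0995] jig [ -35.  -104.4] yaw 0.798 q6 0.484 Fjig [-0.87  0.59 -0.2 ] M [ 0.    0.05 -0.02] w 0.0858 ydown [ 0.006 -0.002 -1.   ]
world target [ 0.5275 -0.1552  0.091 ] shift tool [0.0002 0.0085 0.0023]
rotvec [ 0.0055 -0.0016  0.0028]
```

Call:
play_rows --pt "0.005 -0.002 0.003 0 0.0095 0.0023 1" --pt "0 0 0 0 0.001 0 1" --pt "0 0 0 0 0 0 0.4" --pt "0 0 0 0 0 0 -0.2" --pt "0 0 0 0 0 0 -0.5"

```text
time_s: 3.75
tool_pos: [0.5298, -0.1563, 0.0945]
orientation: [[0.697, 0.006, -0.717], [0.717, -0.002, 0.697], [0.003, -1.0, -0.006]]
force: [0.5, 0.2, 1.0]
grip_width: 0.0516
```

```bash
python3 - <<'E'
from h import *
go(-36,-102.3,.091,.800)
p,d=cams.camera('wrist');cv2.imwrite('pics/w3.png',p[:,:,::-1])
E
```

```text
t 3.75 pos [ 0.5298 -0.1563  0.0945] jig [ -34.1 -104. ] yaw 0.799 q6 0.485 Fjig [0.51 0.04 0.97] M [0.01 0.05 0.03] w 0.0516 ydown [ 0.006 -0.002 -1.   ]
world target [ 0.5275 -0.1552  0.091 ] shift tool [-0.0008  0.0034  0.0024]
rotvec [ 0.006  -0.0007  0.0027]
```

View pics/w3.png

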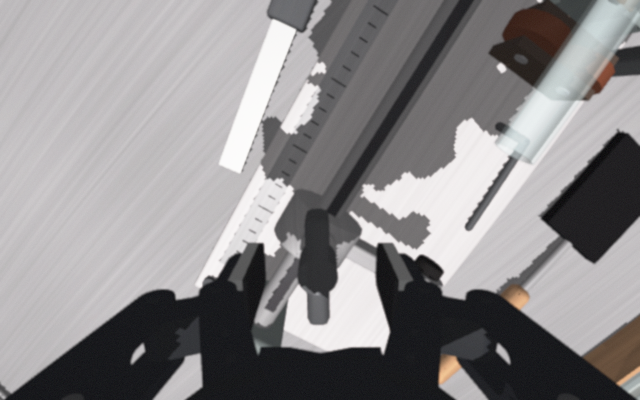

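Call:
play_rows --pt "0.005 0 0.003 -0.001 0.0035 0.0025 -0.5" --pt "0 0 0 0 0.001 0 -0.7" --pt "0 0 0 0 0 0 -1" --pt "0 0 0 0 0 0 -1" --pt "0 0 0 0 0 0 -1"

```text
time_s: 4.22
tool_pos: [0.5274, -0.1556, 0.0906]
orientation: [[0.697, 0.001, -0.717], [0.717, -0.002, 0.697], [-0.001, -1.0, -0.002]]
force: [-0.4, -0.5, 0.1]
grip_width: 0.0086
```

```bash
python3 - <<'E'
from h import *
go(-36,-102.3,.091,.800)
p,d=cams.camera('wrist');cv2.imwrite('pics/w4.png',p[:,:,::-1])
E
```

```text
t 4.22 pos [ 0.5274 -0.1556  0.0906] jig [ -36.2 -102.7] yaw 0.8 q6 0.485 Fjig [-0.56 -0.36  0.12] M [-0.01  0.03  0.17] w 0.0086 ydown [ 0.001 -0.002 -1.   ]
world target [ 0.5275 -0.1552  0.091 ] shift tool [ 0.0004 -0.0004  0.0003]
rotvec [ 0.0023 -0.0003 -0.0007]
```

View pics/w4.png

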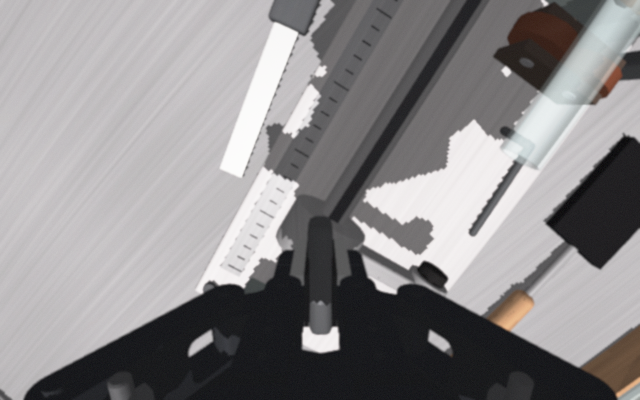

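Call:
play_rows --pt "0 -0.06 0 0 0 0 -1" --pt "0 -0.06 0 0 0 0 -1" --pt "0 -0.08 0 0 0 0 -1"

```text
time_s: 4.52
tool_pos: [0.5272, -0.1552, 0.0906]
orientation: [[0.538, 0.001, -0.843], [0.843, -0.001, 0.538], [-0.0, -1.0, -0.001]]
force: [-0.3, 1.7, 2.7]
grip_width: 0.0091
```

```bash
python3 - <<'E'
from h import *
go(-36,-102.3,.091,.800)
E
```

```text
t 4.52 pos [ 0.5272 -0.1552  0.0906] jig [ -36.3 -102.3] yaw 1.002 q6 0.282 Fjig [0.14 1.74 2.74] M [ 0.38  0.09 -0.35] w 0.0091 ydown [ 0.001 -0.001 -1.   ]
world target [ 0.5275 -0.1552  0.091 ] shift tool [ 0.0002 -0.0004 -0.0002]
rotvec [ 1.300e-03  2.025e-01 -1.000e-04]
```

Call:
play_rows --pt "0 -0.1 0 0 0 0 -1" --pt "0 -0.1 0 0 0 0 -1" --pt "0 -0.1 0 0 0 0 -1" --pt "0 -0.1 0 0 0 0 -1"

```text
time_s: 4.85
tool_pos: [0.5269, -0.1547, 0.0907]
orientation: [[0.151, 0.001, -0.989], [0.989, 0.0, 0.151], [0.001, -1.0, -0.0]]
force: [0.0, -0.7, 0.7]
grip_width: 0.0089
```

Call:
play_rows --pt "0 -0.1 0 0 0 0 -1" --pt "0 -0.1 0 0 0 0 -1" --pt "0 -0.1 0 0 0 0 -1" --pt "0 -0.08 0 0 0 0 -1" --pt "0 0 0 0 0 0 -1"

```text
time_s: 5.27
tool_pos: [0.5269, -0.1549, 0.0906]
orientation: [[-0.249, 0.0, -0.969], [0.969, 0.0, -0.249], [0.0, -1.0, -0.001]]
force: [0.0, -0.9, 1.8]
grip_width: 0.0089
```

```bash
python3 - <<'E'
from h import *
go(-36,-97,.091,1.78)
p,d=cams.camera('wrist');cv2.imwrite('pics/w5.png',p[:,:,::-1])
E
```

```text
t 5.27 pos [ 0.5269 -0.1549  0.0906] jig [ -36.5 -101.9] yaw 1.822 q6 -0.538 Fjig [-0.22 -0.84  1.77] M [-0.03  0.02  0.08] w 0.0089 ydown [ 0.  0. -1.]
world target [ 0.5261 -0.15    0.091 ] shift tool [ 0.0049 -0.0004 -0.0004]
rotvec [0.0005 0.0422 0.0002]
```

View pics/w5.png

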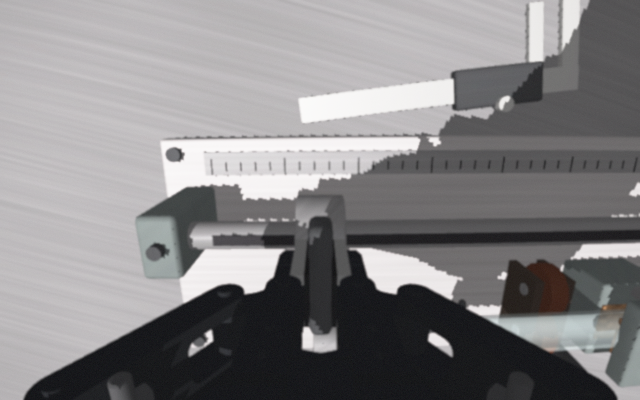

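Call:
play_rows --pt "0 0 0 0.004 0 0 -1" --pt "0 0 0 0.006 0 0 -1" --pt "0 0 0 0.006 0 0 -1" --pt "0 0 0 0.006 0 0 -1"

```text
time_s: 5.65
tool_pos: [0.5213, -0.1338, 0.0906]
orientation: [[-0.234, 0.0, -0.972], [0.972, -0.002, -0.234], [-0.002, -1.0, 0.0]]
force: [-0.4, -3.1, 0.5]
grip_width: 0.0089
```

```bash
python3 - <<'E'
from h import *
go(-36.3,-45,.091,1.822)
E
```

```text
t 5.65 pos [ 0.5213 -0.1338  0.0906] jig [-36.5 -80. ] yaw 1.807 q6 -0.486 Fjig [-1.17 -2.9   0.5 ] M [-0.44  0.09  0.11] w 0.0089 ydown [ 0.    -0.002 -1.   ]
world target [ 0.5124 -0.0999  0.091 ] shift tool [ 0.035  -0.0004  0.0007]
rotvec [-0.0001 -0.0148 -0.0021]
```

Call:
play_rows --pt "0 -0.015 0 0.006 0 0 -1" --pt "0 0 0 0.006 0 0 -1" --pt "0 0 0 0.006 0 0 -1" --pt "0 0 0 0.006 0 0 -1" --pt "0 0 0 0.006 0 0 -1" --pt "0 0 0 0.004 0 0 -1"

```text
time_s: 6.15
tool_pos: [0.5112, -0.0961, 0.0907]
orientation: [[-0.249, -0.0, -0.968], [0.968, -0.002, -0.249], [-0.002, -1.0, 0.001]]
force: [-0.7, -2.2, 0.9]
grip_width: 0.009
```

```bash
python3 - <<'E'
from h import *
go(-36.3,-35,.091,1.822)
p,d=cams.camera('wrist');cv2.imwrite('pics/w6.png',p[:,:,::-1])
p,d=cams.camera('scene');p=p[115:275,195:395,::-1]
cv2.imwrite('pics/s6.png',cv2.resize(p,None,fx=3.5,fy=3.5,interpolation=cv2.INTER_CUBIC))
E
```

```text
t 6.15 pos [ 0.5112 -0.0961  0.0907] jig [-36.5 -41. ] yaw 1.823 q6 -0.436 Fjig [-1.23 -1.94  0.86] M [-0.41  0.05 -0.13] w 0.009 ydown [-0.    -0.002 -1.   ]
world target [ 0.5099 -0.0902  0.091 ] shift tool [ 0.006  -0.0004 -0.0001]
rotvec [-0.0006  0.0006 -0.002 ]
```

View pics/w6.png

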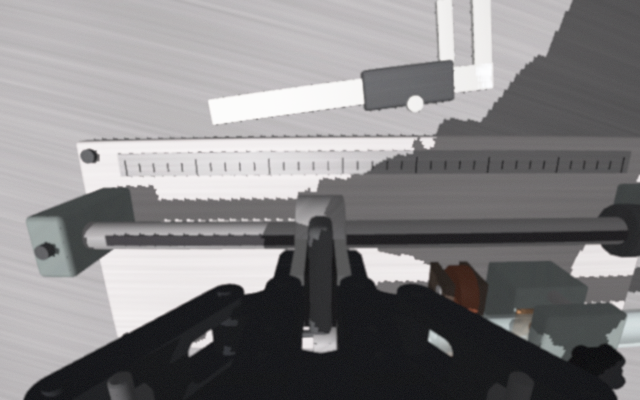

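View pics/s6.png

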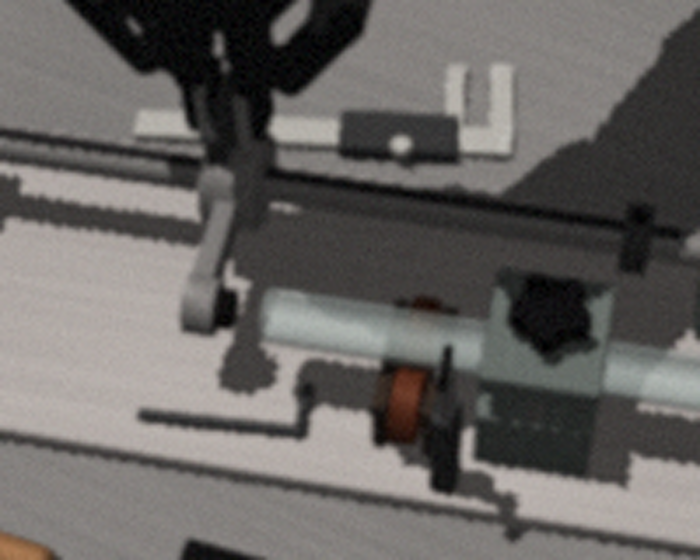

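Call:
play_rows --pt "0 0 0 0.004 0 0 -1" --pt "0 0 0 0.003 0 0 -1" --pt "0 0 0 0.002 0 0 -1"

```text
time_s: 6.5
tool_pos: [0.5088, -0.0868, 0.0906]
orientation: [[-0.249, -0.001, -0.968], [0.968, -0.002, -0.249], [-0.002, -1.0, 0.001]]
force: [-0.7, -2.2, 1.3]
grip_width: 0.0087
```

```bash
python3 - <<'E'
from h import *
state()
E
```

```text
t 6.5 pos [ 0.5088 -0.0868  0.0906] jig [-36.5 -31.4] yaw 1.823 q6 -0.42 Fjig [-1.24 -1.91  1.32] M [-0.42  0.19 -0.01] w 0.0087 ydown [-0.001 -0.002 -1.   ]
```

Call:
play_rows --pt "0 0 0 0.0015 0 0 -1"

```text
time_s: 6.58
tool_pos: [0.5083, -0.0853, 0.0906]
orientation: [[-0.249, -0.001, -0.968], [0.968, -0.002, -0.249], [-0.002, -1.0, 0.001]]
force: [-0.3, -2.2, 1.0]
grip_width: 0.0088
```

Call:
play_rows --pt "0 0 0 0.0015 0 0 -1"

```text
time_s: 6.67
tool_pos: [0.508, -0.0838, 0.0906]
orientation: [[-0.249, -0.0, -0.968], [0.968, -0.002, -0.249], [-0.002, -1.0, 0.001]]
force: [-1.2, -2.6, 1.3]
grip_width: 0.0083
```

```bash
python3 - <<'E'
from h import *
state()
E
```

```text
t 6.67 pos [ 0.508  -0.0838  0.0906] jig [-36.5 -28.3] yaw 1.823 q6 -0.414 Fjig [-1.83 -2.2   1.33] M [-0.4   0.16 -0.02] w 0.0083 ydown [-0.    -0.002 -1.   ]
```

Call:
play_rows --pt "0 0 0 0.001 0 0 -1"

```text
time_s: 6.75
tool_pos: [0.5077, -0.0828, 0.0906]
orientation: [[-0.249, -0.001, -0.968], [0.968, -0.002, -0.249], [-0.002, -1.0, 0.001]]
force: [-0.5, -2.8, 1.0]
grip_width: 0.0091
```

Call:
play_rows --pt "0 0 0 0.001 0 0 -1"

```text
time_s: 6.83
tool_pos: [0.5075, -0.0819, 0.0906]
orientation: [[-0.249, -0.0, -0.969], [0.969, -0.002, -0.249], [-0.002, -1.0, 0.001]]
force: [-1.1, -3.5, 1.4]
grip_width: 0.009
```

```bash
python3 - <<'E'
from h import *
state()
p,d=cams.camera('scene');p=p[165:245,225:325,::-1]
cv2.imwrite('pics/s7.png',cv2.resize(p,None,fx=6,fy=6,interpolation=cv2.INTER_CUBIC))
E
```

```text
t 6.83 pos [ 0.5075 -0.0819  0.0906] jig [-36.5 -26.3] yaw 1.822 q6 -0.41 Fjig [-2.02 -3.12  1.4 ] M [-0.64  0.1  -0.04] w 0.009 ydown [-0.    -0.002 -1.   ]
```

View pics/s7.png

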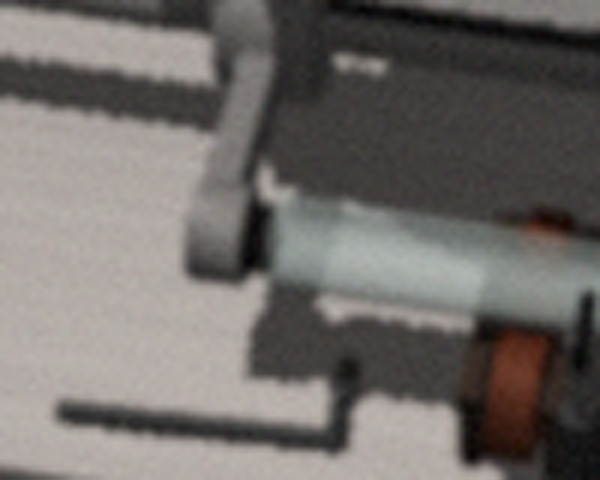

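Call:
play_rows --pt "0 0 0 0.001 0 0 -1"

```text
time_s: 6.97
tool_pos: [0.5073, -0.0811, 0.0906]
orientation: [[-0.249, -0.0, -0.969], [0.969, -0.003, -0.249], [-0.003, -1.0, 0.001]]
force: [-0.8, -5.0, 1.5]
grip_width: 0.0088
```

```bash
python3 - <<'E'
from h import *
state()
E
```

```text
t 6.97 pos [ 0.5073 -0.0811  0.0906] jig [-36.4 -25.6] yaw 1.822 q6 -0.408 Fjig [-2.05 -4.67  1.47] M [-1.01  0.04 -0.01] w 0.0088 ydown [-0.    -0.003 -1.   ]
```

Call:
play_rows --pt "0 0.1 0 0.0004 0 0 -1" --pt "0 0.1 0 0 0 0 -1"

```text
time_s: 7.13
tool_pos: [0.5072, -0.081, 0.0906]
orientation: [[-0.048, -0.0, -0.999], [0.999, -0.004, -0.048], [-0.004, -1.0, 0.0]]
force: [-1.8, -1.5, 1.8]
grip_width: 0.0088
```

```bash
python3 - <<'E'
from h import *
go(-36.4,-25.4,.0906,1.822)
E
```

```text
t 7.13 pos [ 0.5072 -0.081   0.0906] jig [-36.4 -25.4] yaw 1.619 q6 -0.205 Fjig [-2.15 -1.01  1.81] M [-0.15  0.19  0.17] w 0.0088 ydown [-0.    -0.004 -1.   ]
world target [ 0.5073 -0.081   0.0906] shift tool [ 0.0001  0.     -0.    ]
rotvec [-0.0008 -0.2027 -0.0037]
```

Call:
play_rows --pt "0 0.1 0 0.0003 0 0 -1" --pt "0 0.1 0 0.0003 0 0 -1"

```text
time_s: 7.3
tool_pos: [0.5073, -0.0809, 0.0906]
orientation: [[0.16, -0.0, -0.987], [0.987, -0.005, 0.16], [-0.005, -1.0, -0.001]]
force: [-1.0, -4.6, 1.2]
grip_width: 0.0088
```

```bash
python3 - <<'E'
from h import *
go(-36.4,-25.2,.0906,1.822)
E
```

```text
t 7.3 pos [ 0.5073 -0.0809  0.0906] jig [-36.4 -25.3] yaw 1.41 q6 0.006 Fjig [-2.17 -4.15  1.23] M [-0.85  0.21  0.23] w 0.0088 ydown [-0.    -0.005 -1.   ]
world target [ 0.5072 -0.0808  0.0906] shift tool [0.0001 0.     0.0001]
rotvec [-4.000e-04 -4.124e-01 -4.700e-03]
```

Call:
play_rows --pt "0 0.1 0 0 0 0 -1" --pt "0 0.1 0 0 0 0 -1"

```text
time_s: 7.47
tool_pos: [0.5073, -0.0808, 0.0906]
orientation: [[0.362, -0.0, -0.932], [0.932, -0.005, 0.362], [-0.004, -1.0, -0.002]]
force: [-1.3, -2.4, 1.4]
grip_width: 0.0086
```

```bash
python3 - <<'E'
from h import *
go(-36.4,-25.2,.0906,1.822)
E
```

```text
t 7.47 pos [ 0.5073 -0.0808  0.0906] jig [-36.3 -25.3] yaw 1.2 q6 0.215 Fjig [-1.87 -2.03  1.45] M [-0.3   0.11  0.38] w 0.0086 ydown [-0.    -0.005 -1.   ]
world target [ 0.5072 -0.0808  0.0906] shift tool [0.     0.     0.0001]
rotvec [ 1.000e-04 -6.219e-01 -4.700e-03]
```

Call:
play_rows --pt "0 0.1 0 0 0 0 -1" --pt "0 0.1 0 0 0 0 -1"

```text
time_s: 7.63
tool_pos: [0.5073, -0.0807, 0.0906]
orientation: [[0.548, -0.0, -0.837], [0.837, -0.004, 0.548], [-0.004, -1.0, -0.002]]
force: [-1.3, -3.8, 2.0]
grip_width: 0.0091
```

Call:
play_rows --pt "0 0.1 0 0 0 0 -1" --pt "0 0.1 0 0 0 0 -1"

```text
time_s: 7.8
tool_pos: [0.5074, -0.0806, 0.0906]
orientation: [[0.709, -0.0, -0.705], [0.705, -0.004, 0.709], [-0.003, -1.0, -0.003]]
force: [-2.0, -2.4, 1.4]
grip_width: 0.0089
```

```bash
python3 - <<'E'
from h import *
go(-36.4,-25.2,.0906,.8)
p,d=cams.camera('wrist');cv2.imwrite('pics/w8.png',p[:,:,::-1])
p,d=cams.camera('scene');p=p[165:245,225:325,::-1]
cv2.imwrite('pics/s8.png',cv2.resize(p,None,fx=6,fy=6,interpolation=cv2.INTER_CUBIC))
E
```

```text
t 7.8 pos [ 0.5074 -0.0806  0.0906] jig [-36.2 -25.1] yaw 0.782 q6 0.634 Fjig [-2.53 -1.77  1.44] M [-0.45  0.13  0.51] w 0.0089 ydown [-0.    -0.004 -1.   ]
world target [ 0.5072 -0.0808  0.0906] shift tool [-0.0002  0.      0.    ]
rotvec [ 0.0031 -0.0179 -0.0032]
```

View pics/w8.png

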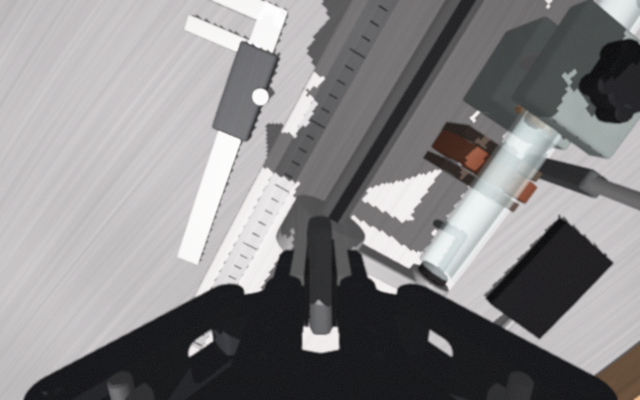

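View pics/s8.png

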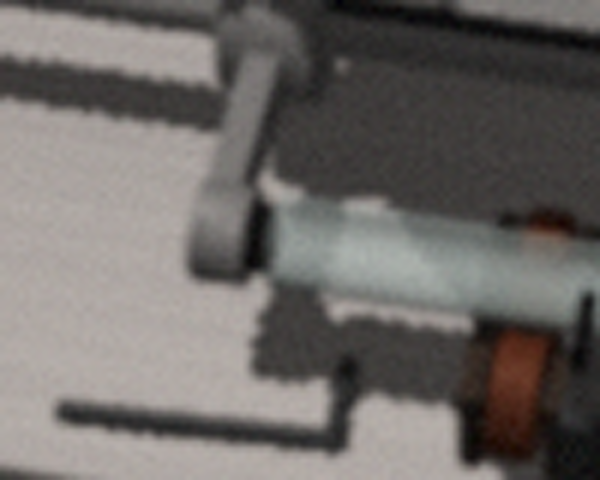

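Call:
play_rows --pt "0 0.02 0 0 0 0 -1" --pt "0 0 0 0 0 0 -1"

```text
time_s: 8.07
tool_pos: [0.5074, -0.0806, 0.0906]
orientation: [[0.718, -0.0, -0.696], [0.696, -0.004, 0.718], [-0.003, -1.0, -0.003]]
force: [-1.1, -3.0, 1.1]
grip_width: 0.0088
```

```bash
python3 - <<'E'
from h import *
state()
E
```

```text
t 8.07 pos [ 0.5074 -0.0806  0.0906] jig [-36.2 -25.1] yaw 0.769 q6 0.646 Fjig [-1.84 -2.64  1.12] M [-0.38  0.16  0.13] w 0.0088 ydown [-0.    -0.004 -1.   ]
```

Call:
play_rows --pt "0 0 0 0 0 0 -0.8" --pt "0 0 0 0 0 0 -0.7" --pt "0 0 0 0 0 0 -0.6" --pt "0 0 0 0 0 0 -0.4" --pt "0 0 0 0 0 0 -0.2" --pt "0 0 0 0 0 0 0"

```text
time_s: 8.57
tool_pos: [0.5076, -0.0793, 0.0902]
orientation: [[0.713, -0.0, -0.701], [0.701, -0.002, 0.713], [-0.001, -1.0, -0.001]]
force: [-0.1, -0.1, -0.5]
grip_width: 0.0423
```

```bash
python3 - <<'E'
from h import *
state()
c=cams.get_calibration('wrist');p,d=cams.camera('wrist');cv2.imwrite('pics/w9.png',p[:,:,::-1])
E
```

```text
t 8.57 pos [ 0.5076 -0.0793  0.0902] jig [-35.7 -23.9] yaw 0.776 q6 0.64 Fjig [-0.16 -0.1  -0.48] M [-0.03  0.02 -0.01] w 0.0423 ydown [-0.    -0.002 -1.   ]
```

View pics/w9.png

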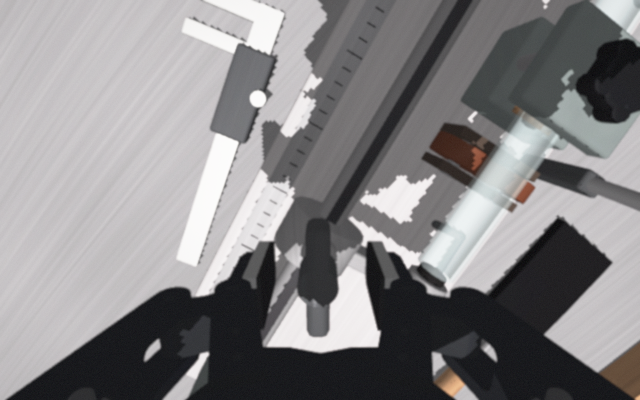

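Call:
play_rows --pt "0 0 0 0 -0.01 0 0.2" --pt "0 0 0 0 -0.02 0 0.5" --pt "0 0 0 0 -0.035 0 0.5" --pt "0 0 0 0 -0.035 0 0.5" --pt "0 0 0 0 -0.01 -0.02 0.5" --pt "0 0 0 0 0 0 0.5"

```text
time_s: 9.12
tool_pos: [0.52, -0.0929, 0.2071]
orientation: [[0.712, -0.003, -0.702], [0.702, -0.001, 0.712], [-0.003, -1.0, 0.002]]
force: [-0.3, -0.0, -0.9]
grip_width: 0.0642
```

```bash
python3 - <<'E'
from h import *
state()
import pickle
c=cams.get_calibration('wrist');p,d=cams.camera('wrist');cv2.imwrite('pics/w10.png',p[:,:,::-1]);pickle.dump(c,open('w10.pkl','wb'))
q=p[90:330,240:560,::-1];cv2.imwrite('pics/w10c.png',cv2.resize(q,None,fx=2.5,fy=2.5,interpolation=cv2.INTER_CUBIC))
p,d=cams.camera('scene');cv2.imwrite('pics/s10f.png',p[:,:,::-1]);p=p[165:245,225:325,::-1]
cv2.imwrite('pics/s10.png',cv2.resize(p,None,fx=6,fy=6,interpolation=cv2.INTER_CUBIC))
E
```

```text
t 9.12 pos [ 0.52   -0.0929  0.2071] jig [-27.2 -40.2] yaw 0.778 q6 0.617 Fjig [-0.29  0.07 -0.93] M [-0.05  0.01  0.01] w 0.0642 ydown [-0.003 -0.001 -1.   ]
```

View pics/w10c.png

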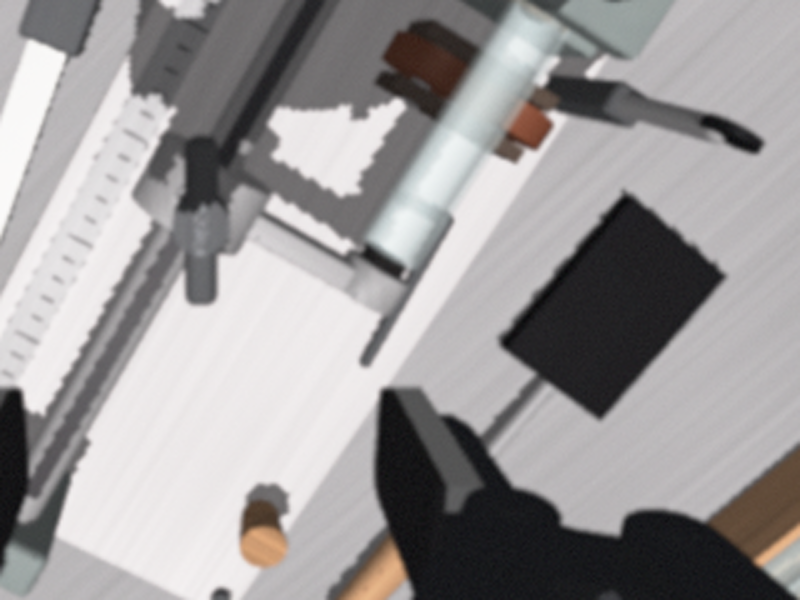

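View pics/s10.png

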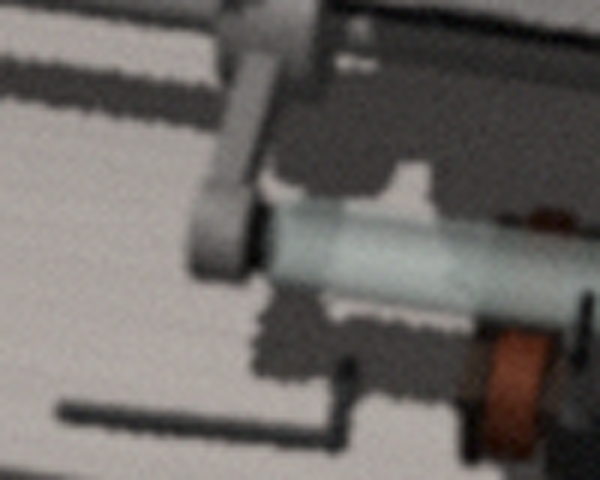

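View pics/s10f.png

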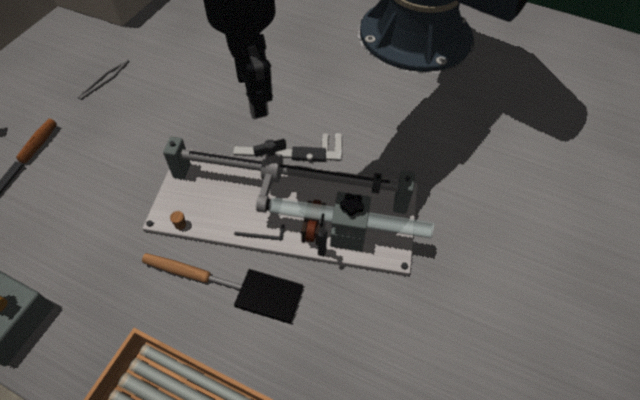

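```bash
python3 - <<'E'
from h import *
import pickle
c=pickle.load(open('w10.pkl','rb'));p=np.load('jig.npy')
f=lambda x,y:((x+.5)/2.5-.5+240,(y+.5)/2.5-.5+90)
def w2j(P):
    c,s=np.cos(p[2]),np.sin(p[2]);d=P[:2]-p[:2];return np.round(1000*np.array([c*d[0]+s*d[1],-s*d[0]+c*d[1]]),1)
a,b=atz(c,*f(202,142),.116),atz(c,*f(201,300),.114)
ang=np.arctan2(*(a-b)[1::-1])-np.pi
print(w2j(a),w2j(b),w2j((a+b)/2),'a=',ang-p[2]+.3)
q=cv2.imread('pics/w10.png')[170:220,370:430]
cv2.imwrite('pics/w10d.png',cv2.resize(q,None,fx=11,fy=11,interpolation=cv2.INTER_CUBIC))
E
```

```text
[-47.7  -4.9] [-24.4 -46.4] [-36.  -25.7] a= -0.7594130276347386
```

View pics/w10d.png

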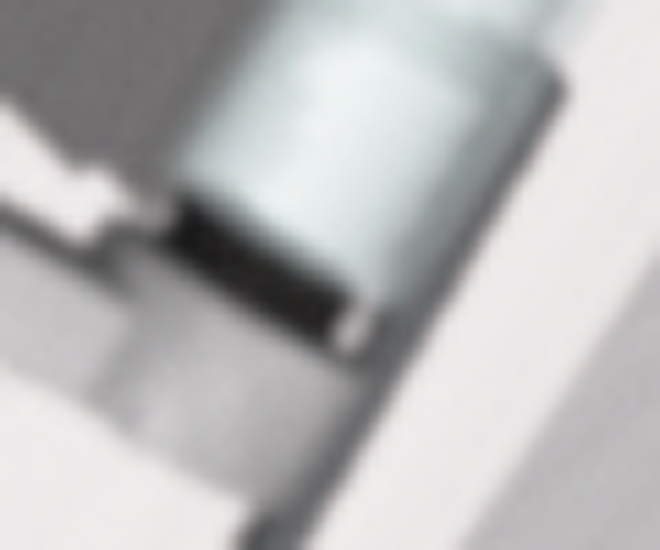

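```bash
python3 -c "
from plant import robot
print(robot.sign_off())"
```

```text
the job is handed in; nothing more can be done
None
```

The length stop is set: the collar is screwed tight with its rubber buffer touching the end of the glass. I handed the job in at about 9.2 s of the 67 s allowed.

- **Moves:** I gripped the T handle and unscrewed it about 1 rad, from about -0.73 to about +0.29 rad. I then slid the collar about 77 mm along the rod by the handle. Contact showed when the push rose from about 2 N of drag to about 4.7 N. I screwed it down there, let go gently and lifted clear.
- **Screw:** the last wrist picture puts it at about -0.76 rad, past the -0.5 rad where it counts as tight.
- **Contact:** close-ups after release show the buffer against the tube end with no gap.
- **Push on the glass:** this is estimated at 3–4 N, from about 1.3–1.5 mm of buffer squeeze while gripped. I did not measure it after release. The total force in the steps I read while sliding and tightening stayed around 5 N or less.
- **Bystanders:** the caliper, cork, hex key and paddle look unmoved, judged by eye from the pictures only.
- **Open points:** the gripper sprang about 1.2 mm towards the tube when it opened. The wrist picture puts the handle at y = -25.7 mm, against -25.1 mm when gripped, which is within the camera's accuracy. I did not pull on the collar to test its hold.

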